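# Stack folding wedges head to tail and crosswise

### The job

Put the four folding wedges away as one flat-topped stack in the middle of the wooden block. Lay the two red wedges along the block's white stripe, one on top of the other with their thick ends at opposite ends so that the top comes out level, then lay the two blue wedges on them in the same head-to-tail way, but crosswise to the red pair. Let go of the finished stack, and leave the tape roll, the padlock and the oiler where they are.

Things in the scene. Friction and masses are not known exactly. Their poses are not given: they have to be found in the camera images.
- block: dark brown wooden bench block 120 x 120 mm, 60 mm high, fixed to the bench; a white stripe 12 mm wide runs across the middle of its flat top. Origin: centre of its underside, on the bench top; x runs along the stripe, z up. Its top is 60 mm above the bench.
- red_a: one of two equal red plastic wedges, 90 mm long, 40 mm wide (grasp across), 30 mm thick at the thick end, which has a black band, 14 mm at the thin end; 90 g; starts on its underside. Origin: centre of the underside; x to the thin end, z square to the underside; the top slopes down 10.1 degrees to the thin end. A pair laid thick over thin end is 43.7 mm high; the upper's thin end is raised 10.1 degrees.
- red_a_thick (a point): point on the sloping top of red_a, on its centre line, 5 mm from the thick end
- red_a_thin (a point): point on the sloping top of red_a, on its centre line, 5 mm from the thin end
- red_b: one of two equal red plastic wedges, 90 mm long, 40 mm wide (grasp across), 30 mm thick at the thick end, which has a black band, 14 mm at the thin end; 90 g; starts on its underside. Origin: centre of the underside; x to the thin end, z square to the underside; the top slopes down 10.1 degrees to the thin end. A pair laid thick over thin end is 43.7 mm high; the upper's thin end is raised 10.1 degrees.
- red_b_thick (a point): point on the sloping top of red_b, on its centre line, 5 mm from the thick end
- red_b_thin (a point): point on the sloping top of red_b, on its centre line, 5 mm from the thin end
- blue_a: one of two equal blue plastic wedges, 90 mm long, 40 mm wide (grasp across), 26 mm thick at the thick end, which has a black band, 14 mm at the thin end; 90 g; starts on its underside. Origin: centre of the underside; x to the thin end, z square to the underside; the top slopes down 7.6 degrees to the thin end. A pair laid thick over thin end is 39.8 mm high; the upper's thin end is raised 7.6 degrees.
- blue_a_thick (a point): point on the sloping top of blue_a, on its centre line, 5 mm from the thick end
- blue_a_thin (a point): point on the sloping top of blue_a, on its centre line, 5 mm from the thin end
- blue_b: one of two equal blue plastic wedges, 90 mm long, 40 mm wide (grasp across), 26 mm thick at the thick end, which has a black band, 14 mm at the thin end; 90 g; starts on its underside. Origin: centre of the underside; x to the thin end, z square to the underside; the top slopes down 7.6 degrees to the thin end. A pair laid thick over thin end is 39.8 mm high; the upper's thin end is raised 7.6 degrees.
- blue_b_thick (a point): point on the sloping top of blue_b, on its centre line, 5 mm from the thick end
- blue_b_thin (a point): point on the sloping top of blue_b, on its centre line, 5 mm from the thin end
- tape: roll of black tape lying flat, 55 mm across, 19 mm high; origin under its centre; a bystander
- padlock: brass padlock lying on its back, 68 x 45 x 21 mm; origin at its underside; a bystander
- oil_bottle: yellow plastic oiler standing upright, 40 mm across, 123 mm high with its red spout; origin under its centre; a bystander

How it is judged:
On the way, in this order (a step that is already met when the one before it is completed fails the run):
1. one red wedge lies flat in the middle of the block, along the white stripe (((height (world z) of red_a between 0.055 and 0.065 m and angle between red_a's own z axis and vertical below 0.06 rad and horizontal distance between red_a and block below 0.02 m and angle between the x axis of red_a and the x axis of block, either way round below 0.25 rad and linear speed of red_a below 0.02 m/s) or (height (world z) of red_b between 0.055 and 0.065 m and angle between red_b's own z axis and vertical below 0.06 rad and horizontal distance between red_b and block below 0.02 m and angle between the x axis of red_b and the x axis of block, either way round below 0.25 rad and linear speed of red_b below 0.02 m/s))), for 0.2 s.
2. the other red wedge lies on it with the thick end over the thin end, top level (((height (world z) of red_a between 0.055 and 0.065 m and angle between red_a's own z axis and vertical below 0.06 rad and horizontal distance between red_a and block below 0.02 m and angle between the x axis of red_a and the x axis of block, either way round below 0.25 rad and linear speed of each of red_a, red_b below 0.02 m/s and height (world z) of red_b_thick between 0.0976604 and 0.10966 m and height (world z) of red_b_thin between 0.0976604 and 0.10966 m and angle between red_b's own z axis and vertical between 0.11594 and 0.23594 rad and horizontal distance between red_b and red_a below 0.018 m and angle between the y axis of red_b and the y axis of red_a, either way round below 0.2 rad and x of red_b_thin in the frame of red_a below -0.015 m) or (height (world z) of red_b between 0.055 and 0.065 m and angle between red_b's own z axis and vertical below 0.06 rad and horizontal distance between red_b and block below 0.02 m and angle between the x axis of red_b and the x axis of block, either way round below 0.25 rad and linear speed of each of red_b, red_a below 0.02 m/s and height (world z) of red_a_thick between 0.0976604 and 0.10966 m and height (world z) of red_a_thin between 0.0976604 and 0.10966 m and angle between red_a's own z axis and vertical between 0.11594 and 0.23594 rad and horizontal distance between red_a and red_b below 0.018 m and angle between the y axis of red_a and the y axis of red_b, either way round below 0.2 rad and x of red_a_thin in the frame of red_b below -0.015 m))), for 0.2 s.
3. one blue wedge lies flat on the red pair, crosswise to it (((height (world z) of red_a between 0.055 and 0.065 m and angle between red_a's own z axis and vertical below 0.06 rad and horizontal distance between red_a and block below 0.02 m and angle between the x axis of red_a and the x axis of block, either way round below 0.25 rad and linear speed of each of red_a, red_b below 0.02 m/s and height (world z) of red_b_thick between 0.0976604 and 0.10966 m and height (world z) of red_b_thin between 0.0976604 and 0.10966 m and angle between red_b's own z axis and vertical between 0.11594 and 0.23594 rad and horizontal distance between red_b and red_a below 0.018 m and angle between the y axis of red_b and the y axis of red_a, either way round below 0.2 rad and x of red_b_thin in the frame of red_a below -0.015 m) or (height (world z) of red_b between 0.055 and 0.065 m and angle between red_b's own z axis and vertical below 0.06 rad and horizontal distance between red_b and block below 0.02 m and angle between the x axis of red_b and the x axis of block, either way round below 0.25 rad and linear speed of each of red_b, red_a below 0.02 m/s and height (world z) of red_a_thick between 0.0976604 and 0.10966 m and height (world z) of red_a_thin between 0.0976604 and 0.10966 m and angle between red_a's own z axis and vertical between 0.11594 and 0.23594 rad and horizontal distance between red_a and red_b below 0.018 m and angle between the y axis of red_a and the y axis of red_b, either way round below 0.2 rad and x of red_a_thin in the frame of red_b below -0.015 m)) and ((height (world z) of blue_a between 0.0986604 and 0.10866 m and angle between blue_a's own z axis and vertical below 0.06 rad and horizontal distance between blue_a and block below 0.025 m and angle between the x axis of blue_a and the y axis of block, either way round below 0.25 rad and linear speed of blue_a below 0.02 m/s) or (height (world z) of blue_b between 0.0986604 and 0.10866 m and angle between blue_b's own z axis and vertical below 0.06 rad and horizontal distance between blue_b and block below 0.025 m and angle between the x axis of blue_b and the y axis of block, either way round below 0.25 rad and linear speed of blue_b below 0.02 m/s))), for 0.2 s.
4. the other blue wedge lies on it with the thick end over the thin end, top level (((height (world z) of red_a between 0.055 and 0.065 m and angle between red_a's own z axis and vertical below 0.06 rad and horizontal distance between red_a and block below 0.02 m and angle between the x axis of red_a and the x axis of block, either way round below 0.25 rad and linear speed of each of red_a, red_b below 0.02 m/s and height (world z) of red_b_thick between 0.0976604 and 0.10966 m and height (world z) of red_b_thin between 0.0976604 and 0.10966 m and angle between red_b's own z axis and vertical between 0.11594 and 0.23594 rad and horizontal distance between red_b and red_a below 0.018 m and angle between the y axis of red_b and the y axis of red_a, either way round below 0.2 rad and x of red_b_thin in the frame of red_a below -0.015 m) or (height (world z) of red_b between 0.055 and 0.065 m and angle between red_b's own z axis and vertical below 0.06 rad and horizontal distance between red_b and block below 0.02 m and angle between the x axis of red_b and the x axis of block, either way round below 0.25 rad and linear speed of each of red_b, red_a below 0.02 m/s and height (world z) of red_a_thick between 0.0976604 and 0.10966 m and height (world z) of red_a_thin between 0.0976604 and 0.10966 m and angle between red_a's own z axis and vertical between 0.11594 and 0.23594 rad and horizontal distance between red_a and red_b below 0.018 m and angle between the y axis of red_a and the y axis of red_b, either way round below 0.2 rad and x of red_a_thin in the frame of red_b below -0.015 m)) and ((height (world z) of blue_a between 0.0986604 and 0.10866 m and angle between blue_a's own z axis and vertical below 0.06 rad and horizontal distance between blue_a and block below 0.025 m and angle between the x axis of blue_a and the y axis of block, either way round below 0.25 rad and linear speed of each of blue_a, blue_b below 0.02 m/s and height (world z) of blue_b_thick between 0.137485 and 0.149485 m and height (world z) of blue_b_thin between 0.137485 and 0.149485 m and angle between blue_b's own z axis and vertical between 0.0725515 and 0.192552 rad and horizontal distance between blue_b and blue_a below 0.018 m and angle between the y axis of blue_b and the y axis of blue_a, either way round below 0.2 rad and x of blue_b_thin in the frame of blue_a below -0.015 m) or (height (world z) of blue_b between 0.0986604 and 0.10866 m and angle between blue_b's own z axis and vertical below 0.06 rad and horizontal distance between blue_b and block below 0.025 m and angle between the x axis of blue_b and the y axis of block, either way round below 0.25 rad and linear speed of each of blue_b, blue_a below 0.02 m/s and height (world z) of blue_a_thick between 0.137485 and 0.149485 m and height (world z) of blue_a_thin between 0.137485 and 0.149485 m and angle between blue_a's own z axis and vertical between 0.0725515 and 0.192552 rad and horizontal distance between blue_a and blue_b below 0.018 m and angle between the y axis of blue_a and the y axis of blue_b, either way round below 0.2 rad and x of blue_a_thin in the frame of blue_b below -0.015 m))), for 0.2 s.
At the end, for the whole second after the job is handed in: Red pair on the block (middle within 20 mm, 0.25 rad of the stripe), blue pair on it (25 mm, 0.25 rad of square). In each pair the upper lies thick end over thin end (18 mm, 0.2 rad), both ends of its top within 6 mm of 103.7 mm (red) or 143.5 mm (blue), slope 0.06 rad; flat, at rest (all of step 4); the robot touches nothing.
It fails at once if the tape roll is moved by more than 30 mm (distance of tape from where it was at the start of the episode above 0.03 m).
It fails at once if the padlock is moved by more than 30 mm (distance of padlock from where it was at the start of the episode above 0.03 m).
It fails at once if the oiler is moved by more than 30 mm (distance of oil_bottle from where it was at the start of the episode above 0.03 m).
It fails at once if the oiler is tipped over (angle between oil_bottle's own z axis and vertical above 0.5 rad).
It also fails if it takes over 72 s, if anything falls off the work surface, if the arm or the gripper's body presses on something with over 40 N, if the wrist force passes 120 N, or if a joint passes its speed limit or range.

### The arm

A 7-joint arm with a two-finger parallel gripper is mounted at the origin on a cart in front of the work surface, level with it; the furniture and walls round the work are solid. World frame = base frame: x ahead of the robot, y to its left, z up, the work surface at z = 0. Lengths are in m, angles in rad, forces in N, time in s.
With the tool pointing down it reaches from about 0.4 to 0.85 m from the base axis. Payload 10.4 kg.
Tool frame: the origin (TCP) lies midway between the tips of the shut fingers; the grasp point (between the pads) lies 19 mm behind it; z points along the fingers, x is the direction in which the jaws open and shut, and the axes are right-handed (so a half turn about z gives the same grasp; the last joint's range is limited). The gripper opens to 87 mm and grips with 3 to 60 N. Pads are 19 mm wide; open, the fingers measure 117 mm over their backs; the gripper's body (75 mm by 190 mm) begins 51 mm behind the grasp point.
Start: joints at [1.088, 0.332, -0.065, 1.46, 0.022, 1.35, -0.088], TCP at [0.277, -0.56, 0.223] pointing down, gripper open.
Joint ranges: [-2.6, 2.6], [-0.5, 2.12], [-1.47, 1.34], [0.16, 2.42], [-1.27, 4.41], [0.06, 2.06], [-2.6, 2.6]. Speed limits (rad/s): [2.22, 2.22, 2.79, 2.79, 3.14, 3.14, 3.14].

### API

Orientations are given as a rotation vector (axis times angle).
In Python, from cell import state, read_camera, job_done gives the robot as it stands.
- The arm moves only by the shell command python3 -m creep 'ROWS' [FORCE]. ROWS is JSON, a list of rows, each an object with "offset": the shift along the world's x, y, z in cm, a list of three; "turn": the turn about the world's z in rad; "grip": the opening, from 0 (shut) to 1 (fully open). A call has 1 to 8 rows; each row shifts and turns the pose as measured when the row begins; what a row does not reach is not made up. A row lasts 1/10 s, in which the tool goes at most 50 mm and 8.59 degrees, less where a joint would pass 70% of its speed; a pose out of reach is approached as far as the arm can. A call is refused whole if a number of a shift passes 5 or a number of a turn 0.15, either way. A call with a gripper value outside its range is refused whole. The fingers move at their own pace and stop on an object; FORCE is the grip in N (left out, the last holds). Time passes only in rows, so rows that do not move let the fingers close. It gives the time, the measured TCP pose, the force and the opening at its end, in the units of the state.
- state(): the state, without advancing time (a new reading comes with each control period).
- read_camera(name): name is "side" or "top"; returns a dict with "img" (384x512x3 uint8, red, green, blue), "z_map" (384x512 float32, m along the optical axis (not along the pixel's ray), 0 where there is no reading), "fx", "fy", "cx", "cy" (pixels), "rvec" (rotation vector, rad) and "tvec" (3), from world to camera coordinates, as OpenCV has them. Camera axes: x right, y down, z forward; pixel columns grow to the right and rows downward; lengths in m; the calibration is good to about 2 mm. A picture is of the moment at which its call begins.
- job_done(): hands the job in, once; it reports no verdict.
The state is a dict: "t": time; "qpos": joint angles; "joint_vel": joint speeds; "tau": joint torques, N m; "ee_pos": TCP position; "tool_rot": TCP orientation; "force": force on the tool from outside, world axes, zero at the start; "wrist_torque": the same for the moment, N m; "gripper_width": finger opening in m.
Only numpy, scipy, OpenCV 4.12 (cv2) and the standard library are available. Lean on these libraries where they do the work, as an engineer would, in place of code of your own. Each camera call takes 0.05 s, during which the arm holds its last target. There are 200 camera calls.

## Working session

There is one attempt and no reset: what is moved stays moved. The work goes in short steps, Python scripts to look and compute and a shell command to move; the robot and the scene stay as the last step left them, time stands still between calls to the robot, and variables do not carry over. Pictures are saved under pics/ and viewed, about 8 in all and at most 12, crops included, and the job is handed in when it is done.

```bash
mkdir -p pics
cat > h.py <<'E'
import numpy as np, cv2
from cell import state, read_camera, job_done
def cam(n):
    c=read_camera(n); R=cv2.Rodrigues(np.array(c['rvec'],float))[0]; t=np.array(c['tvec'],float).ravel()
    v,u=np.mgrid[0:384,0:512]; z=c['z_map']
    P=np.stack([(u-c['cx'])/c['fx']*z,(v-c['cy'])/c['fy']*z,z],-1)
    c['W']=(P-t)@R; c['W'][z==0]=np.nan; c['pos']=-R.T@t
    return c
def save(c,n,box=None,s=1):
    im=c['img'][:,:,::-1]
    if box: im=im[box[1]:box[3],box[0]:box[2]]
    cv2.imwrite('pics/'+n,cv2.resize(im,None,fx=s,fy=s,interpolation=cv2.INTER_CUBIC))
E
python3 - <<'E'
from h import *
s=state(); print({k:np.round(v,3).tolist() for k,v in s.items()})
a=cam('top'); b=cam('side'); print(a['pos'],b['pos'],a['rvec'],b['rvec'],a['fx'])
save(a,'top1.png',s=1.5); save(b,'side1.png',s=1.5)
np.savez('c1.npz',W=a['W'],img=a['img'],Wb=b['W'],imgb=b['img'])
E
```

```text
{'t': 0.0, 'qpos': [1.088, 0.333, -0.065, 1.461, 0.022, 1.35, -0.089], 'joint_vel': [-0.001, -0.0, -0.0, -0.002, -0.0, -0.0, -0.001], 'tau': [-0.001, -62.325, 0.024, -38.99, -0.062, 0.04, 0.0], 'ee_pos': [0.277, -0.56, 0.222], 'tool_rot': [-2.669, 1.656, 0.002], 'force': [-1.033, -0.862, 0.604], 'wrist_torque': [0.027, -0.049, -0.035], 'gripper_width': 0.087}
[0.3954193  0.02775286 1.19599847] [ 0.56345648 -1.22330304  0.9416275 ] [ 2.17050426 -2.22952788  0.07667404] [ 2.18858407  0.10992431 -0.03257128] 441.8924961286353
```

View pics/top1.png

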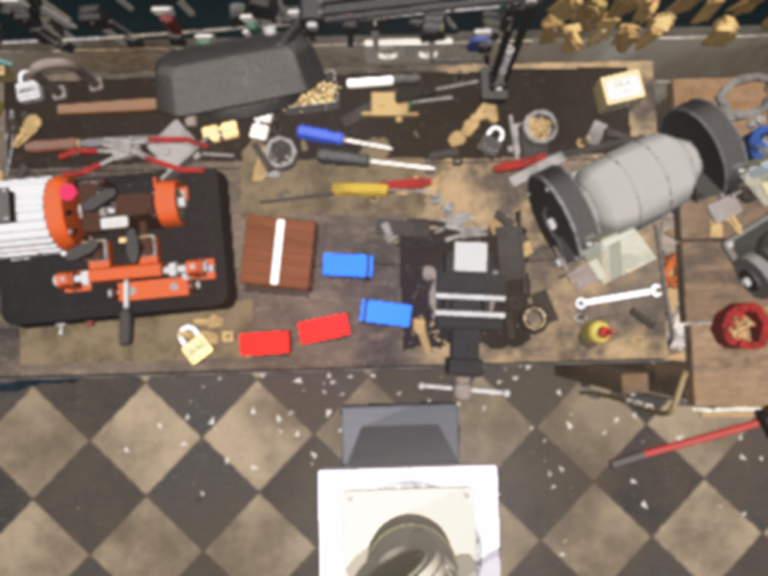

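View pics/side1.png

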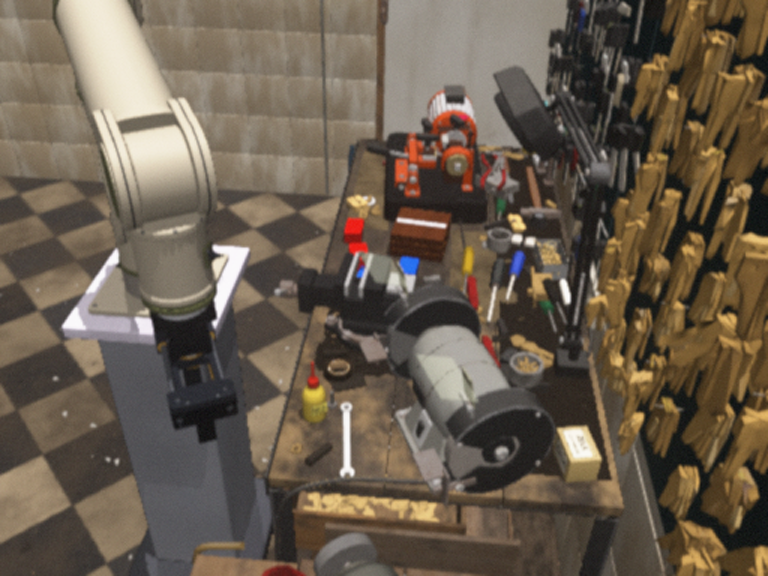

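The top view has +x up and +y left. The block is at about (278,252), the blue wedges at (347,265) and (386,313), the red ones at (264,343) and (324,328), and the padlock at (195,343). The vise, at about (475,290), stands between the wedges and the arm's start. Next I measure.

```bash
cat > m.py <<'E'
from h import *
def wedges(W,img,zmin=0.008,zmax=0.2,amin=150):
    hsv=cv2.cvtColor(img,cv2.COLOR_RGB2HSV); H,S,V=[hsv[...,i].astype(int) for i in range(3)]
    out=[]
    for name,m in (('red',((H<6)|(H>174))&(S>170)&(V>110)),('blue',(H>98)&(H<122)&(S>150)&(V>110))):
        m=m&(W[...,2]>zmin)&(W[...,2]<zmax)&(abs(W[...,1])<.45)&(W[...,0]>.3)&(W[...,0]<.75)
        n,l,st,c=cv2.connectedComponentsWithStats(m.astype(np.uint8))
        for i in range(1,n):
            if st[i,4]<amin: continue
            p=W[l==i]; q=p[:,:2].astype(np.float32)
            (cx,cy),(w,h),a=cv2.minAreaRect(q)
            A=np.c_[q-[cx,cy],np.ones(len(q))]; k=np.linalg.lstsq(A,p[:,2],rcond=None)[0]
            a=np.radians(a); 
            if h>w: w,h,a=h,w,a+np.pi/2
            d=np.array([np.cos(a),np.sin(a)])
            if d@k[:2]>0: d=-d     # towards thin (downhill)
            yaw=np.degrees(np.arctan2(d[1],d[0]))
            out.append((name,cx,cy,w,h,yaw))
            print(name,st[i].tolist(),'ctr',round(cx,4),round(cy,4),'size',round(w,4),round(h,4),'yaw_down',round(yaw,1),'zc',round(k[2],4),'slope',round(float(np.degrees(np.arctan(np.hypot(*k[:2])))),1),'zrange',np.percentile(p[:,2],[2,98]).round(4))
    return out
E
python3 - <<'E'
from m import *
d=np.load('c1.npz'); W=d['W'];img=d['img']
wedges(W,img)
Z=W[...,2]
# block
m=(Z>.052)&(Z<.068)&(abs(W[...,0]-.56)<.12)&(abs(W[...,1]-.24)<.14)
n,l,st,c=cv2.connectedComponentsWithStats(m.astype(np.uint8)); i=1+np.argmax(st[1:,4])
q=W[l==i]; print('block',cv2.minAreaRect(q[:,:2].astype(np.float32)),np.median(q[:,2]))
wm=(l==i)&(img.min(-1)>150); q=W[wm]; print('stripe',wm.sum(),cv2.minAreaRect(q[:,:2].astype(np.float32)))
# height grid 5cm
for x in np.arange(.8,.25,-.05):
    print(round(x,2),[int(1000*np.nanmax(np.where((abs(W[...,0]-x)<.025)&(abs(W[...,1]-y)<.025),Z,0))) for y in np.arange(.45,-.56,-.05)])
a=img[150:240,110:300,::-1]; cv2.imwrite('pics/crop1.png',cv2.resize(a,None,fx=4,fy=4,interpolation=cv2.INTER_CUBIC))
E
```

```text
red [199, 209, 35, 20, 477] ctr 0.401 0.1403 size 0.0894 0.0386 yaw_down 99.7 zc 0.0208 slope 10.5 zrange [0.0111 0.03  ]
red [160, 221, 34, 16, 492] ctr 0.3782 0.2453 size 0.0907 0.0393 yaw_down 92.1 zc 0.0207 slope 10.4 zrange [0.0111 0.0302]
blue [215, 169, 34, 16, 482] ctr 0.513 0.0952 size 0.0891 0.0396 yaw_down 84.8 zc 0.0189 slope 7.9 zrange [0.0111 0.0267]
blue [240, 200, 35, 18, 482] ctr 0.4257 0.0296 size 0.0895 0.0398 yaw_down -98.5 zc 0.019 slope 7.8 zrange [0.0108 0.0267]
block ((0.5351248979568481, 0.21241720020771027), (0.12089351564645767, 0.12047703564167023), 82.72952270507812) 0.05886404699947129
stripe 292 ((0.5365891456604004, 0.2136131078004837), (0.018083803355693817, 0.11556386202573776), 83.23155975341797)
0.8 [390, 21, 23, 357, 339, 379, 402, 428, 424, 423, 420, 409, 406, 395, 332, 331, 329, 56, 55, 202, 267]
0.75 [100, 102, 93, 399, 401, 399, 398, 427, 65, 63, 60, 16, 20, 76, 77, 68, 45, 27, 197, 202, 0]
0.7 [105, 107, 328, 409, 409, 400, 387, 368, 27, 18, 20, 28, 62, 71, 77, 79, 177, 186, 224, 222, 0]
0.65 [180, 167, 166, 395, 396, 376, 368, 74, 78, 75, 72, 31, 64, 184, 203, 193, 201, 203, 222, 263, 210]
0.6 [216, 174, 173, 65, 64, 63, 64, 5, 50, 51, 50, 46, 30, 208, 223, 225, 205, 204, 197, 289, 199]
0.55 [183, 183, 152, 67, 63, 65, 63, 24, 49, 51, 52, 131, 130, 60, 224, 277, 271, 185, 152, 299, 128]
0.5 [131, 183, 128, 115, 65, 65, 66, 26, 28, 4, 148, 149, 151, 58, 288, 296, 298, 4, 13, 10, 0]
0.45 [128, 88, 86, 66, 7, 60, 61, 29, 30, 22, 151, 151, 149, 53, 297, 298, 12, 10, 13, 14, 0]
0.4 [138, 22, 28, 18, 29, 32, 27, 34, 29, 21, 150, 149, 149, 22, 23, 64, 123, 18, 21, 10, 0]
0.35 [5, 24, 24, 17, 27, 31, 6, 4, 7, 7, 121, 121, 113, 5, 4, 58, 86, 11, 10, 2, 0]
0.3 [0, 2, 0, 0, 0, 0, 0, 2, 0, 1, 118, 123, 129, 0, 3, 0, 1, 0, 0, 309, 0]
```

View pics/crop1.png

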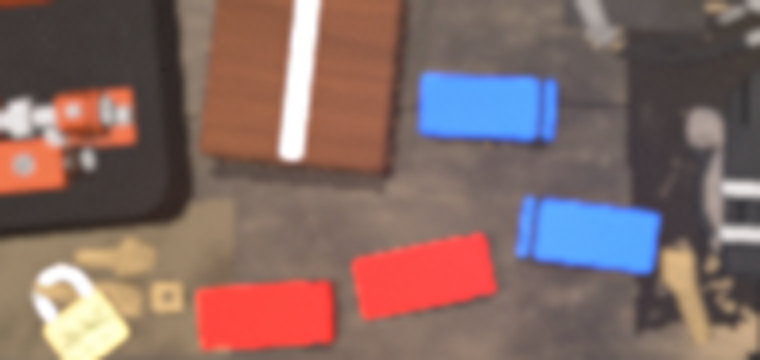

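Run:
```python
from h import *
d=np.load('c1.npz'); W=d['W'];Wb=d['Wb']
P=Wb.reshape(-1,3); j=np.array([.444,-.896]); n=np.array([.896,.444])
for z0 in np.arange(.21,.5,.03):
    q=P[(P[:,2]>z0)&(P[:,2]<z0+.03)&(np.hypot(P[:,0]-.277,P[:,1]+.56)<.2)]
    if len(q)>3: r=q[:,:2]-[.277,-.56]; print(round(z0,2),len(q),'jaw',np.percentile(r@j,[1,99]).round(3),'perp',np.percentile(r@n,[1,99]).round(3))
for nm,Q in (('top',W.reshape(-1,3)),('side',P)):
    q=Q[(Q[:,2]>.05)&(Q[:,0]>.3)&(Q[:,0]<.53)&(Q[:,1]<.05)&(Q[:,1]>-.1)]; 
    for x in (.36,.4,.44,.48,.52):
        s=q[abs(q[:,0]-x)<.02]
        for zz in (.05,.08,.12):
            t=s[s[:,2]>zz]; print(nm,x,zz,t[:,1].max().round(3) if len(t) else None,end=' | ')
        print()
    q=Q[(Q[:,2]>.25)&(Q[:,2]<.5)&(Q[:,0]>.45)&(Q[:,1]>0)&(Q[:,1]<.4)]
    print(nm,'lamp x',np.percentile(q[:,0],[0,1,5]).round(3),'y',np.percentile(q[:,1],[1,99]).round(3),'z',np.percentile(q[:,2],[1,50,99]).round(3))
```

```text
0.21 78 jaw [-0.05   0.053] perp [-0.011  0.011]
0.24 205 jaw [-0.05   0.057] perp [-0.011  0.011]
0.27 92 jaw [0.07  0.088] perp [-0.036  0.036]
0.3 773 jaw [-0.065  0.094] perp [-0.038  0.036]
0.33 1261 jaw [-0.017  0.096] perp [-0.036  0.035]
0.36 261 jaw [-0.005  0.018] perp [-0.035  0.034]
0.39 459 jaw [0.002 0.038] perp [-0.037  0.036]
0.42 728 jaw [0.003 0.043] perp [-0.042  0.041]
0.45 738 jaw [0.008 0.042] perp [-0.04   0.039]
0.48 853 jaw [0.008 0.042] perp [-0.04   0.043]
top 0.36 0.05 -0.07 | top 0.36 0.08 -0.071 | top 0.36 0.12 -0.097 | 
top 0.4 0.05 -0.049 | top 0.4 0.08 -0.049 | top 0.4 0.12 -0.049 | 
top 0.44 0.05 -0.049 | top 0.44 0.08 -0.049 | top 0.44 0.12 -0.049 | 
top 0.48 0.05 -0.053 | top 0.48 0.08 -0.053 | top 0.48 0.12 -0.053 | 
top 0.52 0.05 -0.066 | top 0.52 0.08 -0.072 | top 0.52 0.12 -0.076 | 
top lamp x [0.664 0.669 0.676] y [0.014 0.376] z [0.253 0.376 0.424]
side 0.36 0.05 -0.068 | side 0.36 0.08 -0.068 | side 0.36 0.12 -0.074 | 
side 0.4 0.05 -0.049 | side 0.4 0.08 -0.049 | side 0.4 0.12 -0.049 | 
side 0.44 0.05 -0.048 | side 0.44 0.08 -0.048 | side 0.44 0.12 -0.048 | 
side 0.48 0.05 -0.048 | side 0.48 0.08 -0.048 | side 0.48 0.12 -0.048 | 
side 0.52 0.05 -0.085 | side 0.52 0.08 -0.085 | side 0.52 0.12 -0.085 | 
side lamp x [0.666 0.675 0.688] y [0.008 0.382] z [0.259 0.374 0.492]
```

The gripper body is 190 mm along the jaw axis and all four grasps are clear. The plan is red1 (0.401, 0.140) turned +73° for the bottom, red2 (0.378, 0.245) turned −99° on top, then the blue wedges with almost no turn. First move: up and over the vise.

```bash
python3 -m creep '[{"offset":[0,0,4],"turn":0,"grip":1},{"offset":[1,0,4],"turn":0,"grip":1},{"offset":[2,3,3],"turn":0.08,"grip":1},{"offset":[2,4.5,1],"turn":0.1,"grip":1},{"offset":[2,4.5,0],"turn":0.1,"grip":1},{"offset":[2,4.5,0],"turn":0.1,"grip":1},{"offset":[2,4.5,0],"turn":0.1,"grip":1},{"offset":[1,4.8,0],"turn":0.1,"grip":1}]' 20
```

```text
t: 0.9
ee_pos: [0.3936, -0.2981, 0.3405]
tool_rot: [3.033, -0.811, -0.017]
force: [0.6, 0.9, -0.0]
gripper_width: 0.0868
```

```bash
python3 -m creep '[{"offset":[0.2,4.9,0],"turn":0.08,"grip":1},{"offset":[0,4.9,0],"turn":0.08,"grip":1},{"offset":[0,4.9,0],"turn":0.08,"grip":1},{"offset":[0,4.9,0],"turn":0.08,"grip":1},{"offset":[0,4.9,0],"turn":0.08,"grip":1},{"offset":[0,4.9,-2],"turn":0.08,"grip":1},{"offset":[0,4.5,-2],"turn":0.08,"grip":1},{"offset":[0,4,-3],"turn":0.08,"grip":1}]'; python3 -m creep '[{"offset":[0,3,-4],"turn":0.05,"grip":1},{"offset":[0,1.5,-4.5],"turn":0,"grip":1},{"offset":[0,0,-4.5],"turn":0,"grip":1},{"offset":[0,0,0],"turn":0,"grip":1}]'
cat >> h.py <<'E'
def st(tx=None,ty=None,tjaw=None):
    s=state(); R=cv2.Rodrigues(np.array(s['tool_rot'],float))[0]; a=np.degrees(np.arctan2(R[1,0],R[0,0])); p=np.array(s['ee_pos'])
    print('t',s['t'],'p',p.round(4),'jaw',round(a,1),'tilt',np.degrees(np.arccos(-R[2,2])).round(2),'F',np.round(s['force'],1),'w',round(s['gripper_width'],4))
    if tx is not None: print('d cm',((tx-p[0])*100).round(2),((ty-p[1])*100).round(2),'turn',round(np.radians(tjaw-a),3))
E
python3 -c "from h import*;st(.401,.1403,9.7)"
```

```text
t: 1.7
ee_pos: [0.3944, 0.0855, 0.273]
tool_rot: [3.125, 0.233, -0.006]
force: [2.1, 0.6, -0.2]
gripper_width: 0.0867
t: 2.1
ee_pos: [0.3904, 0.137, 0.138]
tool_rot: [3.115, 0.336, -0.007]
force: [-1.1, -0.9, 1.0]
gripper_width: 0.0874
t 2.1 p [0.3904 0.137  0.138 ] jaw 12.3 tilt 0.56 F [-1.1 -0.9  1. ] w 0.0874
d cm 1.06 0.33 turn -0.045
```

```bash
python3 -m creep '[{"offset":[1,0.3,-2],"turn":-0.045,"grip":1},{"offset":[0,0,-4],"turn":0,"grip":1},{"offset":[0,0,-3],"turn":0,"grip":1},{"offset":[0,0,-2],"turn":0,"grip":1},{"offset":[0,0,0],"turn":0,"grip":1}]';python3 -c "from h import*;st(.401,.1403,9.7)"
```

```text
t: 2.6
ee_pos: [0.4063, 0.1384, 0.0328]
tool_rot: [3.121, 0.253, 0.003]
force: [-0.2, 0.2, 0.8]
gripper_width: 0.0869
t 2.6 p [0.4063 0.1384 0.0328] jaw 9.3 tilt 0.61 F [-0.2  0.2  0.8] w 0.0869
d cm -0.53 0.19 turn 0.007
```

```bash
python3 -m creep '[{"offset":[-0.5,0.2,-1.3],"turn":0.007,"grip":1},{"offset":[0,0,-1],"turn":0,"grip":1},{"offset":[0,0,-0.3],"turn":0,"grip":1},{"offset":[0,0,0],"turn":0,"grip":0.2},{"offset":[0,0,0],"turn":0,"grip":0.2},{"offset":[0,0,0],"turn":0,"grip":0.2},{"offset":[0,0,0],"turn":0,"grip":0.2},{"offset":[0,0,0],"turn":0,"grip":0.2}]' 20;python3 -c "from h import*;st(.401,.1403,9.7)"
```

```text
t: 3.4
ee_pos: [0.406, 0.1402, 0.0111]
tool_rot: [3.119, 0.26, 0.015]
force: [0.1, 0.6, 0.3]
gripper_width: 0.0551
t 3.4 p [0.406  0.1402 0.0111] jaw 9.5 tilt 0.89 F [0.1 0.6 0.3] w 0.0551
d cm -0.5 0.01 turn 0.003
```

```bash
python3 -m creep '[{"offset":[-0.5,0,-0.4],"turn":0,"grip":0.6},{"offset":[-0.2,0,-0.2],"turn":0,"grip":0.5},{"offset":[0,0,0],"turn":0,"grip":0.1},{"offset":[0,0,0],"turn":0,"grip":0.1},{"offset":[0,0,0],"turn":0,"grip":0.1},{"offset":[0,0,0],"turn":0,"grip":0.1}]' 20;python3 -c "from h import*;st(.401,.1403,9.7)"
```

```text
t: 4.0
ee_pos: [0.3986, 0.1403, 0.0048]
tool_rot: [3.119, 0.26, 0.016]
force: [-0.9, 0.3, 0.2]
gripper_width: 0.0403
t 4.0 p [0.3986 0.1403 0.0048] jaw 9.5 tilt 0.92 F [-0.9  0.3  0.2] w 0.0403
d cm 0.24 0.0 turn 0.003
```

```bash
python3 -m creep '[{"offset":[0,0,3],"turn":0,"grip":0.1},{"offset":[0,0,4],"turn":0,"grip":0.1},{"offset":[0,0.5,4],"turn":0.1,"grip":0.1},{"offset":[2,1,2],"turn":0.14,"grip":0.1},{"offset":[3,1.5,0],"turn":0.14,"grip":0.1},{"offset":[3,1.5,0],"turn":0.14,"grip":0.1},{"offset":[3,1.5,0],"turn":0.14,"grip":0.1},{"offset":[2.5,1,0],"turn":0.14,"grip":0.1}]';python3 -m creep '[{"offset":[0,0,0],"turn":0.14,"grip":0.1},{"offset":[0,0,0],"turn":0.14,"grip":0.1},{"offset":[0,0,0],"turn":0.14,"grip":0.1},{"offset":[0,0,0],"turn":0.06,"grip":0.1},{"offset":[0,0,0],"turn":0,"grip":0.1}]' ;python3 -c "from h import*;st(.536,.213,83)"
```

```text
t: 4.8
ee_pos: [0.5348, 0.2098, 0.1402]
tool_rot: [2.749, 1.486, 0.023]
force: [-0.4, -0.6, -1.6]
gripper_width: 0.0403
t: 5.3
ee_pos: [0.5367, 0.2111, 0.1375]
tool_rot: [2.299, 2.131, 0.025]
force: [0.2, -0.3, 0.1]
gripper_width: 0.0399
t 5.3 p [0.5367 0.2111 0.1375] jaw 85.7 tilt 0.97 F [ 0.2 -0.3  0.1] w 0.0399
d cm -0.07 0.19 turn -0.046
```

```bash
python3 -m creep '[{"offset":[0,0.2,-3],"turn":-0.046,"grip":0.1},{"offset":[0,0,-2.5],"turn":0,"grip":0.1},{"offset":[0,0,-0.5],"turn":0,"grip":0.1},{"offset":[0,0,0],"turn":0,"grip":0.1}]' ;python3 -c "from h import*;st(.536,.213,83)"
```

```text
t: 5.7
ee_pos: [0.5369, 0.2128, 0.0763]
tool_rot: [2.358, 2.065, 0.025]
force: [0.4, -0.1, 0.3]
gripper_width: 0.0399
t 5.7 p [0.5369 0.2128 0.0763] jaw 82.4 tilt 1.0 F [ 0.4 -0.1  0.3] w 0.0399
d cm -0.09 0.02 turn 0.01
```

```bash
python3 -m creep '[{"offset":[-0.1,0,-0.6],"turn":0.01,"grip":0.1},{"offset":[0,0,-0.3],"turn":0,"grip":0.1},{"offset":[0,0,-0.15],"turn":0,"grip":0.1},{"offset":[0,0,0],"turn":0,"grip":0.1}]' ;python3 -c "from h import*;st(.536,.213,83)"
```

```text
t: 6.1
ee_pos: [0.5372, 0.2134, 0.0679]
tool_rot: [2.347, 2.075, 0.03]
force: [0.5, -0.1, -0.8]
gripper_width: 0.0398
t 6.1 p [0.5372 0.2134 0.0679] jaw 83.0 tilt 1.19 F [ 0.5 -0.1 -0.8] w 0.0398
d cm -0.12 -0.04 turn 0.001
```

```bash
python3 -m creep '[{"offset":[-0.1,0,-0.2],"turn":0,"grip":0.1},{"offset":[0,0,-0.15],"turn":0,"grip":0.1},{"offset":[0,0,0],"turn":0,"grip":0.1}]' ;python3 -c "from h import*;st(.536,.213,83)"
```

```text
t: 6.4
ee_pos: [0.5365, 0.2136, 0.0651]
tool_rot: [2.347, 2.074, 0.031]
force: [-0.7, -0.1, 0.1]
gripper_width: 0.04
t 6.4 p [0.5365 0.2136 0.0651] jaw 83.0 tilt 1.25 F [-0.7 -0.1  0.1] w 0.04
d cm -0.05 -0.06 turn 0.001
```

```bash
python3 -m creep '[{"offset":[0,0,0],"turn":0,"grip":0.8},{"offset":[0,0,0],"turn":0,"grip":0.8},{"offset":[0,0,0],"turn":0,"grip":0.8},{"offset":[0,0,2],"turn":0,"grip":0.8},{"offset":[0,0,3.5],"turn":0,"grip":1},{"offset":[-1,0.3,2],"turn":-0.1,"grip":1},{"offset":[-2.5,0.5,0],"turn":-0.14,"grip":1},{"offset":[-3,0.5,0],"turn":-0.14,"grip":1}]' ; python3 -m creep '[{"offset":[-3,0.5,0],"turn":-0.14,"grip":1},{"offset":[-3,0.5,0],"turn":-0.14,"grip":1},{"offset":[-2,0.5,0],"turn":-0.14,"grip":1},{"offset":[-1,0,0],"turn":-0.14,"grip":1},{"offset":[0,0,0],"turn":-0.14,"grip":1},{"offset":[0,0,0],"turn":-0.14,"grip":1},{"offset":[0,0,0],"turn":-0.1,"grip":1},{"offset":[0,0,0],"turn":0,"grip":1}]'
python3 - <<'E'
from m import*
st(.378,.2453,2.1)
a=cam('top'); wedges(a['W'],a['img']); save(a,'top2.png',(110,120,300,260),4)
E
```

```text
t: 7.2
ee_pos: [0.4725, 0.2259, 0.1423]
tool_rot: [2.709, 1.574, 0.031]
force: [-1.0, 0.0, 0.6]
gripper_width: 0.0856
t: 8.0
ee_pos: [0.3755, 0.2431, 0.1433]
tool_rot: [3.117, 0.117, 0.028]
force: [-0.4, 0.5, 0.3]
gripper_width: 0.087
t 8.0 p [0.3755 0.2431 0.1433] jaw 4.3 tilt 1.64 F [-0.4  0.5  0.3] w 0.087
d cm 0.25 0.22 turn -0.038
red [174, 148, 20, 39, 624] ctr 0.5371 0.2151 size 0.097 0.0484 yaw_down 173.3 zc 0.0787 slope 13.5 zrange [0.0579 0.0901]
red [175, 221, 18, 15, 259] ctr 0.3792 0.225 size 0.0473 0.0372 yaw_down 89.0 zc 0.0246 slope 10.8 zrange [0.0175 0.0315]
blue [215, 169, 34, 16, 489] ctr 0.5125 0.0952 size 0.089 0.0396 yaw_down 84.5 zc 0.0187 slope 8.2 zrange [0.0111 0.0267]
blue [240, 200, 35, 18, 498] ctr 0.4256 0.0295 size 0.0895 0.0398 yaw_down -98.4 zc 0.019 slope 8.2 zrange [0.0111 0.0266]
```

View pics/top2.png

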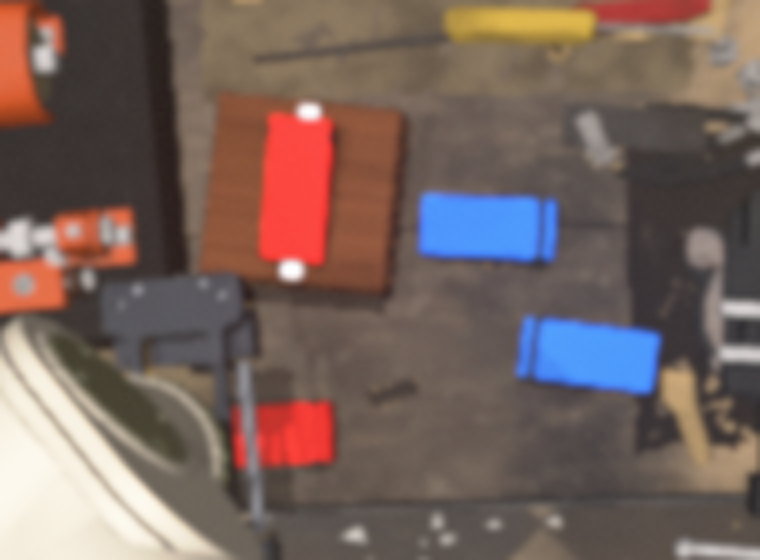

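The first red wedge lies centred on the stripe, its thin end towards the robot, at crop pixel (297,188). The gripper is over the second red one. Descending.

```bash
python3 -m creep '[{"offset":[0.2,0.2,-3],"turn":-0.038,"grip":1},{"offset":[0,0,-4],"turn":0,"grip":1},{"offset":[0,0,-3.5],"turn":0,"grip":1},{"offset":[0,0,-1],"turn":0,"grip":1},{"offset":[0,0,0],"turn":0,"grip":1}]';python3 -c "from h import*;st(.378,.2453,2.1)"
```

```text
t: 8.55
ee_pos: [0.3789, 0.2459, 0.0265]
tool_rot: [3.12, 0.084, 0.034]
force: [0.2, -0.5, 0.7]
gripper_width: 0.0869
t 8.55 p [0.3789 0.2459 0.0265] jaw 3.1 tilt 1.71 F [ 0.2 -0.5  0.7] w 0.0869
d cm -0.09 -0.06 turn -0.018
```

```bash
python3 -m creep '[{"offset":[-0.1,0,-1.3],"turn":-0.018,"grip":1},{"offset":[0,0,-0.6],"turn":0,"grip":0.6},{"offset":[-0.1,0,-0.2],"turn":0,"grip":0.6},{"offset":[0,0,0],"turn":0,"grip":0.1},{"offset":[0,0,0],"turn":0,"grip":0.1},{"offset":[0,0,0],"turn":0,"grip":0.1},{"offset":[0,0,0],"turn":0,"grip":0.1}]' 20;python3 -c "from h import*;st(.378,.2453,2.1)"
```

```text
t: 9.25
ee_pos: [0.381, 0.248, 0.0117]
tool_rot: [3.123, 0.063, 0.046]
force: [-0.5, 0.3, -0.5]
gripper_width: 0.0469
t 9.25 p [0.381  0.248  0.0117] jaw 2.3 tilt 1.98 F [-0.5  0.3 -0.5] w 0.0469
d cm -0.3 -0.27 turn -0.004
```

```bash
python3 -m creep '[{"offset":[-0.2,-0.2,-0.4],"turn":0,"grip":0.62},{"offset":[-0.1,-0.1,-0.2],"turn":0,"grip":0.6},{"offset":[0,0,0],"turn":0,"grip":0.1},{"offset":[0,0,0],"turn":0,"grip":0.1},{"offset":[0,0,0],"turn":0,"grip":0.1},{"offset":[0,0,0],"turn":0,"grip":0.1}]' 20;python3 -c "from h import*;st(.378,.2453,2.1)"
```

```text
t: 9.85
ee_pos: [0.3779, 0.2446, 0.0054]
tool_rot: [3.122, 0.063, 0.046]
force: [0.5, -0.2, -0.0]
gripper_width: 0.0402
t 9.85 p [0.3779 0.2446 0.0054] jaw 2.3 tilt 2.0 F [ 0.5 -0.2 -0. ] w 0.0402
d cm 0.01 0.07 turn -0.004
```

```bash
python3 -m creep '[{"offset":[0,0,3],"turn":0,"grip":0.1},{"offset":[0,0,4],"turn":-0.05,"grip":0.1},{"offset":[0,0,4],"turn":-0.14,"grip":0.1},{"offset":[1,0,3],"turn":-0.14,"grip":0.1},{"offset":[2,-0.3,0],"turn":-0.14,"grip":0.1},{"offset":[2,-0.5,0],"turn":-0.14,"grip":0.1},{"offset":[2,-0.5,0],"turn":-0.14,"grip":0.1},{"offset":[2,-0.5,0],"turn":-0.14,"grip":0.1}]' ; python3 -m creep '[{"offset":[2,-0.5,0],"turn":-0.14,"grip":0.1},{"offset":[2,-0.5,0],"turn":-0.14,"grip":0.1},{"offset":[1,-0.3,0],"turn":-0.14,"grip":0.1},{"offset":[0.5,0,0],"turn":-0.14,"grip":0.1},{"offset":[0,0,0],"turn":-0.14,"grip":0.1},{"offset":[0,0,0],"turn":-0.08,"grip":0.1},{"offset":[0,0,0],"turn":0,"grip":0.1}]' ;python3 -c "from h import*;st(.5365,.2135,-97)"
```

```text
t: 10.65
ee_pos: [0.4668, 0.2266, 0.1512]
tool_rot: [2.821, -1.323, 0.028]
force: [0.4, -0.6, -0.6]
gripper_width: 0.04
t: 11.35
ee_pos: [0.5257, 0.2111, 0.1484]
tool_rot: [2.054, -2.332, 0.005]
force: [-0.0, 0.1, -0.8]
gripper_width: 0.0398
t 11.35 p [0.5257 0.2111 0.1484] jaw -97.2 tilt 1.95 F [-0.   0.1 -0.8] w 0.0398
d cm 1.08 0.24 turn 0.004
```

```bash
python3 -m creep '[{"offset":[1.1,0.2,0],"turn":0,"grip":0.1},{"offset":[0,0,-2.5],"turn":0,"grip":0.1},{"offset":[0,0,-1.5],"turn":0,"grip":0.1},{"offset":[0,0,0],"turn":0,"grip":0.1}]';python3 -c "from h import*;st(.5365,.2135,-97)"
```

```text
t: 11.75
ee_pos: [0.539, 0.2136, 0.1073]
tool_rot: [2.065, -2.324, 0.006]
force: [-0.2, 0.2, -0.7]
gripper_width: 0.0399
t 11.75 p [0.539  0.2136 0.1073] jaw -96.7 tilt 1.89 F [-0.2  0.2 -0.7] w 0.0399
d cm -0.25 -0.01 turn -0.005
```

```bash
python3 -m creep '[{"offset":[-0.2,0,-0.5],"turn":0,"grip":0.1},{"offset":[0,0,-0.5],"turn":0,"grip":0.1},{"offset":[0,0,-0.4],"turn":0,"grip":0.1},{"offset":[0,0,0],"turn":0,"grip":0.1}]' 6;python3 -c "from h import*;st(.5365,.2135,-97)"; python3 -m creep '[{"offset":[0,0,-0.3],"turn":0,"grip":0.1},{"offset":[0,0,-0.3],"turn":0,"grip":0.1},{"offset":[0,0,0],"turn":0,"grip":0.1}]' ;python3 -c "from h import*;st(.5365,.2135,-97)"
```

```text
t: 12.15
ee_pos: [0.5377, 0.2141, 0.0938]
tool_rot: [2.068, -2.323, 0.006]
force: [-1.1, 0.4, -0.2]
gripper_width: 0.04
t 12.15 p [0.5377 0.2141 0.0938] jaw -96.6 tilt 1.81 F [-1.1  0.4 -0.2] w 0.04
d cm -0.12 -0.06 turn -0.006
t: 12.45
ee_pos: [0.5379, 0.2146, 0.0883]
tool_rot: [2.069, -2.324, 0.007]
force: [-0.1, 0.1, -1.2]
gripper_width: 0.0403
t 12.45 p [0.5379 0.2146 0.0883] jaw -96.6 tilt 1.75 F [-0.1  0.1 -1.2] w 0.0403
d cm -0.14 -0.11 turn -0.007
```

```bash
python3 -m creep '[{"offset":[0,0,-0.2],"turn":0,"grip":0.1},{"offset":[0,0,0],"turn":0,"grip":0.1}]' ;python3 - <<'E'
from h import*
st(.5365,.2135,-97)
b=cam('side'); save(b,'side2.png',(220,90,340,180),6)
E
```

```text
t: 12.65
ee_pos: [0.5384, 0.2144, 0.087]
tool_rot: [2.07, -2.324, 0.009]
force: [-0.3, -0.0, -0.2]
gripper_width: 0.0402
t 12.65 p [0.5384 0.2144 0.087 ] jaw -96.6 tilt 1.72 F [-0.3 -0.  -0.2] w 0.0402
d cm -0.19 -0.09 turn -0.007
```

View pics/side2.png

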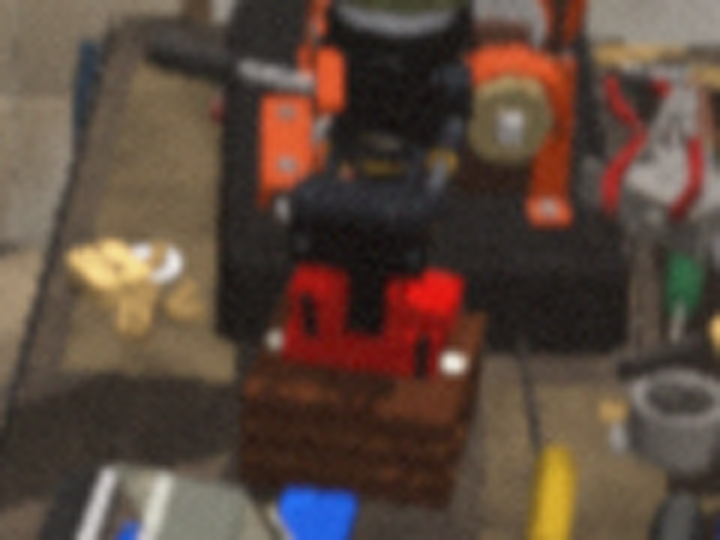

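The wedge has pivoted flush. The two black bands show at opposite ends, upper left (305,310) and lower right (423,352). Now I release and check.

```bash
python3 -m creep '[{"offset":[0,0,0],"turn":0,"grip":0.7},{"offset":[0,0,0],"turn":0,"grip":0.7},{"offset":[0,0,0],"turn":0,"grip":0.7},{"offset":[0,0,1.5],"turn":0,"grip":0.7},{"offset":[0,0,3],"turn":0,"grip":1},{"offset":[0,0,4],"turn":0,"grip":1},{"offset":[0,-2,0],"turn":0.12,"grip":1},{"offset":[0,-4,0],"turn":0.14,"grip":1}]' ; python3 -m creep '[{"offset":[-0.3,-4,0],"turn":0.14,"grip":1},{"offset":[-0.3,-1.5,0],"turn":0.14,"grip":1},{"offset":[-0.3,0,0],"turn":0.14,"grip":1},{"offset":[-0.3,0,0],"turn":0.14,"grip":1},{"offset":[-0.3,0,0],"turn":0.14,"grip":1},{"offset":[-0.3,0,0],"turn":0.14,"grip":1},{"offset":[0,0,0],"turn":0.14,"grip":1},{"offset":[0,0,0],"turn":0.14,"grip":1}]';python3 -m creep '[{"offset":[0,0,0],"turn":0.14,"grip":1},{"offset":[0,0,0],"turn":0.08,"grip":1},{"offset":[0,0,0],"turn":0,"grip":1}]'
python3 - <<'E'
from m import*
st(.5125,.0952,-5.3)
a=cam('top'); wedges(a['W'],a['img'])
W=a['W']; m=(W[...,2]>.095)&(W[...,2]<.115)&(abs(W[...,0]-.535)<.07)&(abs(W[...,1]-.213)<.06)
q=W[m]; r=cv2.minAreaRect(q[:,:2].astype(np.float32)); print(r,m.sum()); A=np.c_[q[:,:2]-r[0],np.ones(len(q))]; print(np.linalg.lstsq(A,q[:,2],rcond=None)[0])
save(a,'top3.png',(110,100,300,240),4)
E
```

```text
t: 13.5
ee_pos: [0.537, 0.1593, 0.1794]
tool_rot: [2.371, -2.021, 0.014]
force: [0.2, -1.1, -0.4]
gripper_width: 0.0833
t: 14.3
ee_pos: [0.5206, 0.0972, 0.1901]
tool_rot: [3.103, -0.394, 0.049]
force: [0.0, -0.3, -0.8]
gripper_width: 0.0873
t: 14.6
ee_pos: [0.5209, 0.0976, 0.1937]
tool_rot: [3.13, -0.029, 0.057]
force: [-0.0, 0.8, -0.3]
gripper_width: 0.087
t 14.6 p [0.5209 0.0976 0.1937] jaw -1.1 tilt 2.16 F [-0.   0.8 -0.3] w 0.087
d cm -0.84 -0.24 turn -0.074
((0.5156296491622925, 0.224290668964386), (0.04333101958036423, 0.02204020693898201), 0.26847347617149353) 103
[-0.0086448   0.05352991  0.10372817]
```

View pics/top3.png

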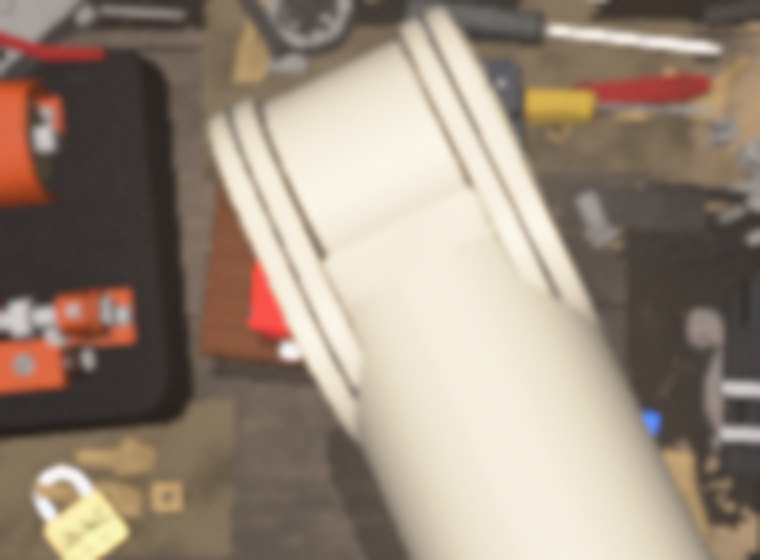

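The arm hides most of the stack, but the part that shows is at 103.7 mm, as it should be. I descend to the first blue wedge and check the red pair from the side.

```bash
python3 -m creep '[{"offset":[-0.8,-0.2,-4],"turn":-0.074,"grip":1},{"offset":[0,0,-4],"turn":0,"grip":1},{"offset":[0,0,-4],"turn":0,"grip":1},{"offset":[0,0,-3],"turn":0,"grip":1},{"offset":[0,0,-1],"turn":0,"grip":1},{"offset":[0,0,0],"turn":0,"grip":1}]'
python3 - <<'E'
from m import*
st(.5125,.0952,-5.3)
b=cam('side');W=b['W']; I=b['img'].astype(int)
m=(W[...,2]>.085)&(W[...,2]<.115)&(abs(W[...,0]-.535)<.07)&(abs(W[...,1]-.213)<.06)&(I[...,0]>1.5*I[...,2])
q=W[m]; t=q[q[:,2]>.098]; r=cv2.minAreaRect(t[:,:2].astype(np.float32)); print(r,len(t)); A=np.c_[t[:,:2]-r[0],np.ones(len(t))]; print(np.linalg.lstsq(A,t[:,2],rcond=None)[0])
E
```

```text
t: 15.25
ee_pos: [0.5148, 0.0961, 0.0335]
tool_rot: [3.123, -0.18, 0.068]
force: [0.2, -0.5, -0.5]
gripper_width: 0.087
t 15.25 p [0.5148 0.0961 0.0335] jaw -6.6 tilt 2.59 F [ 0.2 -0.5 -0.5] w 0.087
d cm -0.23 -0.09 turn 0.022
((0.5562970638275146, 0.21462661027908325), (0.04441403970122337, 0.058056704699993134), 89.12653350830078) 108
[-0.01733943 -0.04277807  0.10848579]
```

```bash
python3 -m creep '[{"offset":[-0.3,-0.1,-1.3],"turn":0.02,"grip":0.9},{"offset":[-0.1,-0.1,-1],"turn":0,"grip":0.7},{"offset":[-0.1,-0.1,-0.5],"turn":0,"grip":0.6},{"offset":[-0.1,0,0],"turn":0,"grip":0.6}]' 20;python3 -c "from h import*;st(.5125,.0952,-5.3)"
```

```text
t: 15.7
ee_pos: [0.5119, 0.093, 0.0082]
tool_rot: [3.125, -0.149, 0.08]
force: [-0.6, -0.1, -0.0]
gripper_width: 0.063
t 15.7 p [0.5119 0.093  0.0082] jaw -5.5 tilt 3.0 F [-0.6 -0.1 -0. ] w 0.063
d cm 0.06 0.22 turn 0.003
```

```bash
python3 -m creep '[{"offset":[0,0.2,-0.15],"turn":0,"grip":0.5},{"offset":[0,0,0],"turn":0,"grip":0.1},{"offset":[0,0,0],"turn":0,"grip":0.1},{"offset":[0,0,0],"turn":0,"grip":0.1},{"offset":[0,0,0],"turn":0,"grip":0.1}]' 20;python3 -c "from h import*;st(.5125,.0952,-5.3)"
```

```text
t: 16.2
ee_pos: [0.5125, 0.0954, 0.0075]
tool_rot: [3.125, -0.15, 0.082]
force: [-0.3, 0.5, -0.5]
gripper_width: 0.0403
t 16.2 p [0.5125 0.0954 0.0075] jaw -5.5 tilt 3.08 F [-0.3  0.5 -0.5] w 0.0403
d cm -0.0 -0.02 turn 0.003
```

```bash
python3 -m creep '[{"offset":[0,0,3],"turn":0,"grip":0.1},{"offset":[0,0,4],"turn":0,"grip":0.1},{"offset":[0,0,4.5],"turn":0,"grip":0.1},{"offset":[0.5,0,2.5],"turn":-0.02,"grip":0.1},{"offset":[0.5,1,0.5],"turn":0,"grip":0.1},{"offset":[0.5,3,0],"turn":0,"grip":0.1},{"offset":[0.4,4,0],"turn":0,"grip":0.1},{"offset":[0.3,2.5,0],"turn":0,"grip":0.1}]'; python3 -m creep '[{"offset":[0,0.5,0],"turn":0,"grip":0.1},{"offset":[0,0,0],"turn":0,"grip":0.1}]';python3 -c "from h import*;st(.5365,.2135,-7)"
```

```text
t: 17.0
ee_pos: [0.5336, 0.1996, 0.1559]
tool_rot: [3.12, -0.194, 0.078]
force: [0.3, 0.3, -0.5]
gripper_width: 0.0399
t: 17.2
ee_pos: [0.5319, 0.2098, 0.154]
tool_rot: [3.123, -0.183, 0.074]
force: [-0.3, -0.6, -0.7]
gripper_width: 0.0403
t 17.2 p [0.5319 0.2098 0.154 ] jaw -6.7 tilt 2.79 F [-0.3 -0.6 -0.7] w 0.0403
d cm 0.46 0.37 turn -0.005
```

Over the stack. Before lowering, I check from the side that the red pair is intact.

```bash
python3 -m creep '[{"offset":[0.4,0.3,-1],"turn":-0.005,"grip":0.1},{"offset":[0,0,-1],"turn":0,"grip":0.1},{"offset":[0,0,-0.8],"turn":0,"grip":0.1},{"offset":[0,0,0],"turn":0,"grip":0.1}]';python3 - <<'E'
from h import*
st(.5365,.2135,-7)
b=cam('side'); save(b,'side3.png',(220,90,340,180),6)
E
```

```text
t: 17.6
ee_pos: [0.536, 0.2091, 0.1213]
tool_rot: [3.119, -0.196, 0.07]
force: [-1.0, 0.4, -0.1]
gripper_width: 0.0403
t 17.6 p [0.536  0.2091 0.1213] jaw -7.2 tilt 2.71 F [-1.   0.4 -0.1] w 0.0403
d cm 0.05 0.44 turn 0.003
```

View pics/side3.png

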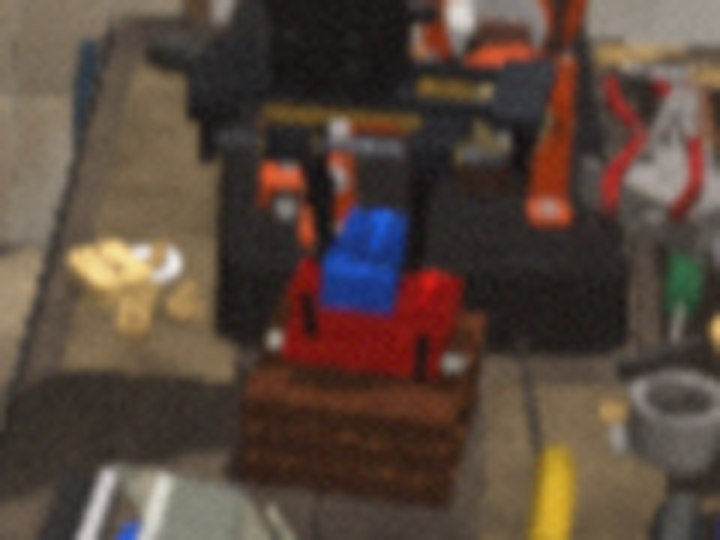

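The red pair is intact and level, at (375,320). The blue wedge hangs square above it at (362,260), thick end towards the camera.

```bash
python3 -m creep '[{"offset":[0,0.4,0],"turn":0,"grip":0.1},{"offset":[0,0,-0.5],"turn":0,"grip":0.1},{"offset":[0,0,-0.2],"turn":0,"grip":0.1},{"offset":[0,0,0],"turn":0,"grip":0.1}]';python3 -c "from h import*;st(.5365,.2135,-7)"
```

```text
t: 18.05
ee_pos: [0.5368, 0.213, 0.1152]
tool_rot: [3.119, -0.198, 0.073]
force: [-0.6, 0.5, -0.8]
gripper_width: 0.0399
t 18.05 p [0.5368 0.213  0.1152] jaw -7.3 tilt 2.81 F [-0.6  0.5 -0.8] w 0.0399
d cm -0.03 0.05 turn 0.005
```

```bash
python3 -m creep '[{"offset":[0,0,-0.25],"turn":0,"grip":0.1},{"offset":[0,0,-0.15],"turn":0,"grip":0.1},{"offset":[0,0,0],"turn":0,"grip":0.1}]' 8;python3 -c "from h import*;st(.5365,.2135,-7)"
```

```text
t: 18.35
ee_pos: [0.537, 0.2132, 0.1121]
tool_rot: [3.119, -0.198, 0.074]
force: [0.1, 0.5, -1.3]
gripper_width: 0.0403
t 18.35 p [0.537  0.2132 0.1121] jaw -7.3 tilt 2.87 F [ 0.1  0.5 -1.3] w 0.0403
d cm -0.05 0.03 turn 0.005
```

```bash
python3 -m creep '[{"offset":[0,0,-0.1],"turn":0,"grip":0.1},{"offset":[0,0,0],"turn":0,"grip":0.1},{"offset":[0,0,0],"turn":0,"grip":0.7},{"offset":[0,0,0],"turn":0,"grip":0.7},{"offset":[0,0,0],"turn":0,"grip":0.7},{"offset":[0,0,1.5],"turn":0,"grip":0.75},{"offset":[0,0,3.5],"turn":0,"grip":1},{"offset":[0,0,3],"turn":0,"grip":1}]' ; python3 -m creep '[{"offset":[-1.5,-3,0],"turn":0,"grip":1},{"offset":[-2.5,-4,0],"turn":0,"grip":1},{"offset":[-2.5,-4,0],"turn":0,"grip":1},{"offset":[-2.5,-4,-1],"turn":0,"grip":1},{"offset":[-1.5,-2.5,-2],"turn":-0.02,"grip":1},{"offset":[0,0,-1],"turn":0,"grip":1},{"offset":[0,0,0],"turn":0,"grip":1}]'
python3 - <<'E'
from m import*
st(.4256,.0295,-8.4)
a=cam('top'); wedges(a['W'],a['img'])
for n in('top','side'):
    W=cam(n)['W'] if n=='side' else a['W']; m=(W[...,2]>.095)&(W[...,2]<.14)&(abs(W[...,0]-.535)<.07)&(abs(W[...,1]-.213)<.06)
    print(n,m.sum(),np.percentile(W[m],[1,50,99],axis=0).round(4).tolist())
save(a,'top4.png',(110,100,300,240),4)
E
```

```text
t: 19.15
ee_pos: [0.535, 0.2124, 0.1919]
tool_rot: [3.117, -0.197, 0.065]
force: [0.1, -0.2, -0.1]
gripper_width: 0.0742
t: 19.85
ee_pos: [0.4289, 0.0362, 0.1623]
tool_rot: [3.118, -0.225, 0.089]
force: [0.4, 1.1, 0.7]
gripper_width: 0.0873
t 19.85 p [0.4289 0.0362 0.1623] jaw -8.3 tilt 3.36 F [0.4 1.1 0.7] w 0.0873
d cm -0.33 -0.67 turn -0.003
red [175, 145, 18, 11, 154] ctr 0.5748 0.2147 size 0.0545 0.0279 yaw_down 71.1 zc 0.0984 slope 31.0 zrange [0.0562 0.1077]
red [172, 173, 18, 13, 168] ctr 0.5032 0.2215 size 0.0506 0.0252 yaw_down 81.6 zc 0.0988 slope 35.5 zrange [0.0688 0.1079]
blue [162, 156, 37, 18, 546] ctr 0.5362 0.2201 size 0.1039 0.0383 yaw_down 83.1 zc 0.1225 slope 9.5 zrange [0.1157 0.1316]
top 958 [[0.4939, 0.1679, 0.0991], [0.535, 0.2115, 0.1199], [0.5816, 0.2565, 0.1318]]
side 355 [[0.4946, 0.1663, 0.0961], [0.5402, 0.1979, 0.1195], [0.585, 0.2575, 0.1364]]
```

View pics/top4.png

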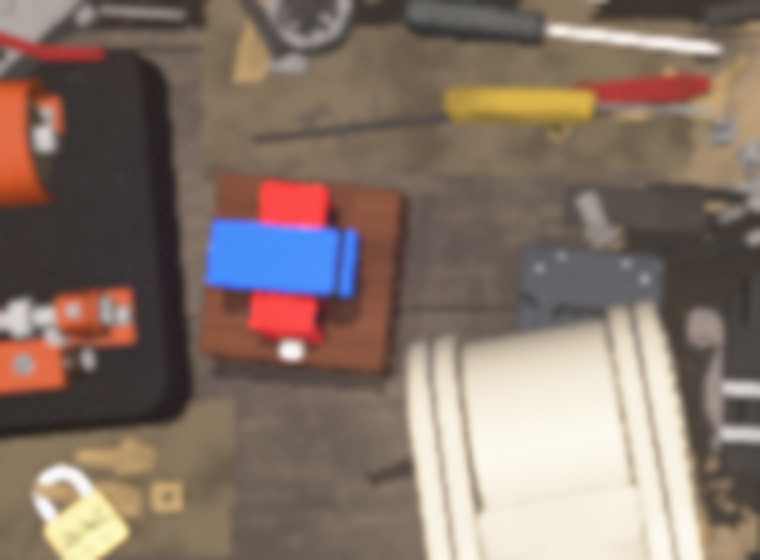

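The lower blue wedge lies square across the level red pair, at crop pixel (283,258), centred at about (0.536, 0.2125). Now the second blue wedge.

```bash
python3 -m creep '[{"offset":[-0.4,-0.7,-2],"turn":0,"grip":1},{"offset":[0,0,-4],"turn":0,"grip":1},{"offset":[0,0,-4],"turn":0,"grip":1},{"offset":[0,0,-2],"turn":0,"grip":1},{"offset":[0,0,0],"turn":0,"grip":1}]';python3 -c "from h import*;st(.4256,.0295,-8.4)"
```

```text
t: 20.45
ee_pos: [0.4323, 0.0378, 0.0451]
tool_rot: [3.126, -0.206, 0.105]
force: [0.4, 0.6, 0.1]
gripper_width: 0.0871
t 20.45 p [0.4323 0.0378 0.0451] jaw -7.5 tilt 3.87 F [0.4 0.6 0.1] w 0.0871
d cm -0.67 -0.83 turn -0.015
```

```bash
python3 -m creep '[{"offset":[-0.7,-0.8,0],"turn":-0.02,"grip":1},{"offset":[-0.2,-0.2,-1],"turn":0,"grip":1},{"offset":[-0.1,-0.2,-0.8],"turn":0,"grip":0.9},{"offset":[0,0,0],"turn":0,"grip":0.8}]';python3 -c "from h import*;st(.4256,.0295,-8.4)"
```

```text
t: 20.85
ee_pos: [0.4249, 0.0265, 0.0297]
tool_rot: [3.123, -0.237, 0.113]
force: [0.0, -0.5, 0.3]
gripper_width: 0.0778
t 20.85 p [0.4249 0.0265 0.0297] jaw -8.7 tilt 4.15 F [ 0.  -0.5  0.3] w 0.0778
d cm 0.07 0.3 turn 0.005
```

```bash
python3 -m creep '[{"offset":[0,0.1,-1],"turn":0,"grip":0.8},{"offset":[-0.1,0,-0.8],"turn":0,"grip":0.7},{"offset":[-0.1,0,-0.3],"turn":0,"grip":0.65},{"offset":[0,0,0],"turn":0,"grip":0.65}]';python3 -c "from h import*;st(.4256,.0295,-8.4)"
```

```text
t: 21.25
ee_pos: [0.4241, 0.0271, 0.0092]
tool_rot: [3.123, -0.238, 0.117]
force: [0.3, 0.1, 0.4]
gripper_width: 0.0582
t 21.25 p [0.4241 0.0271 0.0092] jaw -8.7 tilt 4.31 F [0.3 0.1 0.4] w 0.0582
d cm 0.15 0.24 turn 0.005
```

```bash
python3 -m creep '[{"offset":[0.15,0.2,-0.15],"turn":0,"grip":0.6},{"offset":[0,0,0],"turn":0,"grip":0.1},{"offset":[0,0,0],"turn":0,"grip":0.1},{"offset":[0,0,0],"turn":0,"grip":0.1},{"offset":[0,0,0],"turn":0,"grip":0.1}]' 20;python3 -c "from h import*;st(.4256,.0295,-8.4)"
```

```text
t: 21.75
ee_pos: [0.4264, 0.0294, 0.0085]
tool_rot: [3.122, -0.237, 0.119]
force: [0.5, -1.1, -1.7]
gripper_width: 0.0401
t 21.75 p [0.4264 0.0294 0.0085] jaw -8.7 tilt 4.38 F [ 0.5 -1.1 -1.7] w 0.0401
d cm -0.08 0.01 turn 0.005
```

```bash
python3 -m creep '[{"offset":[0,0,3],"turn":0,"grip":0.1},{"offset":[0,0,4],"turn":0,"grip":0.1},{"offset":[0,0,4.5],"turn":0,"grip":0.1},{"offset":[1,1.5,3.5],"turn":0.03,"grip":0.1},{"offset":[2,3.5,1.5],"turn":0,"grip":0.1},{"offset":[2,3.5,0],"turn":0,"grip":0.1},{"offset":[2,3.5,0],"turn":0,"grip":0.1},{"offset":[2,3.5,0],"turn":0,"grip":0.1}]'; python3 -m creep '[{"offset":[1,1.5,0],"turn":0,"grip":0.1},{"offset":[0,0,0],"turn":0,"grip":0.1},{"offset":[0,0,0],"turn":0,"grip":0.1}]';python3 -c "from h import*;st(.5365,.2125,-7)"
```

```text
t: 22.55
ee_pos: [0.5165, 0.1835, 0.1812]
tool_rot: [3.121, -0.209, 0.123]
force: [0.0, -0.9, 1.6]
gripper_width: 0.0399
t: 22.85
ee_pos: [0.5268, 0.2046, 0.1801]
tool_rot: [3.126, -0.2, 0.118]
force: [-0.5, -1.6, -0.7]
gripper_width: 0.0401
t 22.85 p [0.5268 0.2046 0.1801] jaw -7.3 tilt 4.34 F [-0.5 -1.6 -0.7] w 0.0401
d cm 0.97 0.79 turn 0.006
```

```bash
python3 -m creep '[{"offset":[0.9,0.8,0],"turn":0,"grip":0.1},{"offset":[0,0,-1],"turn":0,"grip":0.1},{"offset":[0,0,-1.3],"turn":0,"grip":0.1},{"offset":[0,0,-0.6],"turn":0,"grip":0.1},{"offset":[0,0,0],"turn":0,"grip":0.1}]';python3 -c "from h import*;st(.5365,.2125,-7)"
```

```text
t: 23.35
ee_pos: [0.5341, 0.207, 0.1479]
tool_rot: [3.121, -0.207, 0.117]
force: [-0.3, 0.3, -0.6]
gripper_width: 0.04
t 23.35 p [0.5341 0.207  0.1479] jaw -7.6 tilt 4.33 F [-0.3  0.3 -0.6] w 0.04
d cm 0.24 0.55 turn 0.01
```

Now a soft grip so the wedge can pivot. I correct x and y, then lower to just above contact.

```bash
python3 -m creep '[{"offset":[0.2,0.5,0],"turn":0.01,"grip":0.1},{"offset":[0.1,0.1,-0.4],"turn":0,"grip":0.1},{"offset":[0,0,-0.2],"turn":0,"grip":0.1},{"offset":[0,0,0],"turn":0,"grip":0.1}]' 7;python3 - <<'E'
from h import*
st(.5365,.2125,-7)
b=cam('side'); save(b,'side4.png',(220,90,340,180),6)
E
```

```text
t: 23.75
ee_pos: [0.5373, 0.2129, 0.1417]
tool_rot: [3.122, -0.19, 0.118]
force: [0.1, -0.4, -0.5]
gripper_width: 0.0405
t 23.75 p [0.5373 0.2129 0.1417] jaw -7.0 tilt 4.36 F [ 0.1 -0.4 -0.5] w 0.0405
d cm -0.08 -0.04 turn -0.001
```

View pics/side4.png

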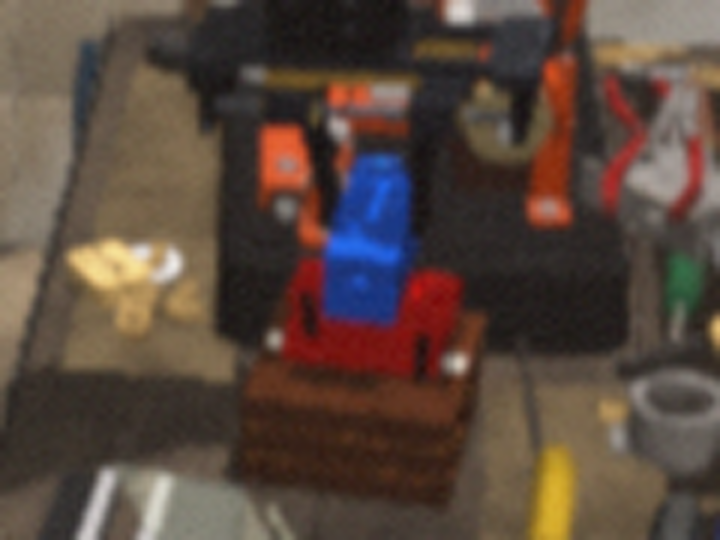

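The upper blue wedge is lined up over the lower one at (370,235). Now I press it down to pivot it.

```bash
python3 -m creep '[{"offset":[-0.1,0,-0.3],"turn":0,"grip":0.1},{"offset":[0,0,-0.3],"turn":0,"grip":0.1},{"offset":[0,0,-0.1],"turn":0,"grip":0.1},{"offset":[0,0,0],"turn":0,"grip":0.1}]' 6;python3 -c "from h import*;st(.5365,.2125,-7)"
```

```text
t: 24.2
ee_pos: [0.5365, 0.213, 0.1347]
tool_rot: [3.122, -0.191, 0.119]
force: [-1.3, 1.3, 1.3]
gripper_width: 0.0405
t 24.2 p [0.5365 0.213  0.1347] jaw -7.0 tilt 4.42 F [-1.3  1.3  1.3] w 0.0405
d cm -0.0 -0.05 turn -0.001
```

```bash
python3 -m creep '[{"offset":[0,0,-0.2],"turn":0,"grip":0.1},{"offset":[0,0,-0.1],"turn":0,"grip":0.1},{"offset":[0,0,0],"turn":0,"grip":0.1}]' 5;python3 -c "from h import*;st(.5365,.2125,-7)"
```

```text
t: 24.5
ee_pos: [0.5372, 0.2144, 0.133]
tool_rot: [3.124, -0.19, 0.123]
force: [-0.5, 0.2, 0.0]
gripper_width: 0.0404
t 24.5 p [0.5372 0.2144 0.133 ] jaw -6.9 tilt 4.53 F [-0.5  0.2  0. ] w 0.0404
d cm -0.07 -0.19 turn -0.001
```

```bash
python3 -m creep '[{"offset":[0,0,-0.1],"turn":0,"grip":0.1},{"offset":[0,0,0],"turn":0,"grip":0.6},{"offset":[0,0,0],"turn":0,"grip":0.7},{"offset":[0,0,0],"turn":0,"grip":0.7},{"offset":[0,0,0],"turn":0,"grip":0.75},{"offset":[0,0,1.5],"turn":0,"grip":0.75},{"offset":[0,0,3],"turn":0,"grip":1},{"offset":[0,0,3.5],"turn":0,"grip":1}]'; python3 -m creep '[{"offset":[-1.5,-3,0],"turn":0,"grip":1},{"offset":[-2.5,-4,0],"turn":0,"grip":1},{"offset":[-2.5,-4,0],"turn":0,"grip":1},{"offset":[-2.5,-4,0],"turn":0,"grip":1},{"offset":[-1.5,-2.5,0],"turn":0,"grip":1},{"offset":[0,0,0],"turn":0,"grip":1}]'
python3 - <<'E'
from m import*
st(.4256,.0295,-8.4)
a=cam('top'); b=cam('side'); wedges(a['W'],a['img'])
W=a['W']
for lo,hi in ((.136,.152),(.095,.112)):
    m=(W[...,2]>lo)&(W[...,2]<hi)&(abs(W[...,0]-.535)<.07)&(abs(W[...,1]-.213)<.06)
    q=W[m]; c=q.mean(0); print(len(q),c.round(4),np.percentile(q,[1,99],axis=0).round(4).tolist(),np.linalg.lstsq(np.c_[q[:,:2]-c[:2],np.ones(len(q))],q[:,2],rcond=None)[0].round(3))
A=cv2.resize(a['img'][130:210,130:220],None,fx=4,fy=4); B=cv2.resize(b['img'][90:180,220:340],(427,320))
cv2.imwrite('pics/fin.png',np.hstack([A,B])[:,:,::-1])
E
```

```text
t: 25.3
ee_pos: [0.5347, 0.2129, 0.2114]
tool_rot: [3.122, -0.189, 0.111]
force: [0.9, 0.1, 0.1]
gripper_width: 0.0745
t: 25.9
ee_pos: [0.428, 0.0379, 0.2214]
tool_rot: [3.127, -0.182, 0.13]
force: [-0.0, -0.1, 0.5]
gripper_width: 0.0869
t 25.9 p [0.428  0.0379 0.2214] jaw -6.7 tilt 4.76 F [-0.  -0.1  0.5] w 0.0869
d cm -0.24 -0.84 turn -0.03
red [172, 173, 18, 13, 169] ctr 0.5034 0.2213 size 0.0507 0.0252 yaw_down 81.4 zc 0.1 slope 31.2 zrange [0.0708 0.108 ]
blue [159, 154, 40, 20, 600] ctr 0.5352 0.2148 size 0.0915 0.0397 yaw_down -97.3 zc 0.1436 slope 0.7 zrange [0.1388 0.148 ]
650 [0.5352 0.2144 0.1436] [[0.5125, 0.1698, 0.1388], [0.5586, 0.2594, 0.1484]] [0.01  0.002 0.144]
327 [0.5367 0.2111 0.1039] [[0.4934, 0.1699, 0.097], [0.5839, 0.2357, 0.1109]] [-0.01   0.011  0.104]
```

View pics/fin.png

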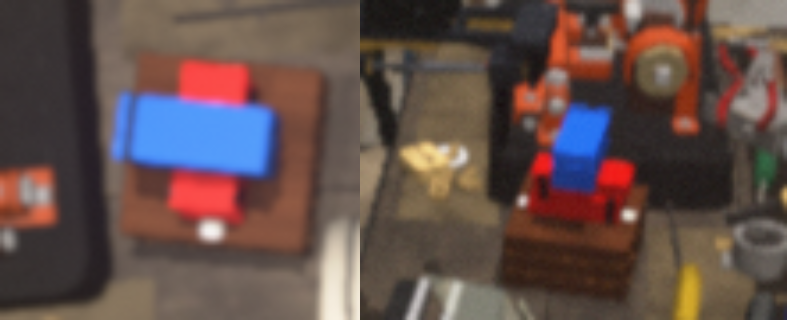

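The stack is complete. The blue top is at 143.6 mm and level, centred at (0.535, 0.214) and square to the stripe, and the gripper is clear. Handing in.

```bash
python3 -c "from h import*;print(job_done())"
```

```text
the job is handed in; nothing more can be done
None
```

The four wedges are stacked in the middle of the block, and I handed the job in at about 26 s. The red pair lies head-to-tail along the stripe, with the blue pair head-to-tail across it. Each upper wedge was held with a soft grip and pressed down until it pivoted flush. The gripper then let go and moved well away.

**Last checks, from the top camera:**

| | Measured | Target |
|---|---|---|
| Blue top, mean height | 143.6 mm | 143.5 mm |
| Blue top, slope | 0.01 rad | level, within 0.06 rad |
| Blue top, centre | (0.535, 0.214) m | block centre, about (0.536, 0.213) m |
| Blue pair, direction | about -97° | square to the stripe, which runs at about -7° |
| Visible red top, mean height | 103.9 mm | 103.7 mm |

**Checks that disagreed or were not made:**
- **Side camera:** an earlier side-camera fit, with the red top partly hidden, read 108.5 mm. The top camera and the pictures did not bear this out.
- **Tool tilt:** the tool drifted from vertical to about 4.8° over the run. The finished stack came out level all the same.
- **Bystanders:** no planned move passed close to the tape, padlock or oiler. The padlock showed in its place in later pictures, but I did not measure the three again at the end.

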